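# Hang the clip-on caddy on the cubby rail and slide it up to the divider

## Task

Pick up the small white caddy and hang it on the chrome rail by its C-shaped hanger: bring it in from the front so that the rod passes sideways through the hanger's gap, and let the hanger's upper arm come down on the rod at a spot well clear of the divider (leave more than 4 cm between bin and divider). Then slide it along the rod, still hooked on, until the bin rests against the divider, and let go so that it hangs there by itself. Nobody has measured how high the rod is clamped, so feel for it and be gentle: never press, bump or wedge the caddy hard (15 N or more) on the rail unit, and do not disturb the mug, cone marker or shuttlecocks.

Things in the scene. Friction and masses are not known exactly. Their poses are not given: they have to be found in the camera images.
- caddy: White rigid plastic caddy, 154 to 308 g, standing on the cubby floor: open bin 60 (x) by 70 (y) by 45 mm high, walls 3, above it a C-shaped hanger 28 mm wide (y) whose gap opens to the caddy's +x, and a grip post on top (see the points). Origin at the centre of the bin's underside, z up; the points on the caddy share its axes.
- hook (a point): On the caddy, 106 mm above its origin: where the rod's axis lies when it hangs. From this point, mm: spine x -14 to -9, z -61 to 12; upper arm x -14 to 16, z 6 to 12; a lip turns down from its end, x 9 to 16, z 0 to 6; lower arm x -9 to 1, top at z -16, propped down to the bin. So the gap, lip to lower arm, is 16 high, and the pocket under the upper arm, spine to lip, 18 wide and 6 deep.
- post_top (a point): Centre of the top of the caddy's square grip post, 18 by 18 mm, 40 mm tall (it stands on the hanger's upper arm), straight above the caddy's origin by 158 mm. Grasp the post from above, on either pair of faces.
- rail: Fixed rail unit: chrome rod, 12 mm diameter, along its y, free from y -200 to 200 mm; grey back panel 470 mm long, 90 high, its front face 55 mm behind (+x) the rod's axis; steel uprights 205 high at both ends hold the rod's clamp blocks. Origin on the cubby floor below the rod's middle; x from the open front to the panel, z up. The rod's height is not measured.
- rail_mid (a point): Middle of the rod at its nominal height, 160 mm above the cubby floor, axes as rail. The rod's clamps sit in upright slots: the real axis is level and lies anywhere from 16 mm below to 16 mm above this point (x is true). Up and down the rod bows about 1 mm per 4 N; back and forth it does not give.
- divider_face (a point): Upright grey plate below the rod, on the rail's +y side, clamped at varying places along the panel, bends about 1 mm per 2 N: 85 (x -36 to 49) by 6 thick (y 0 to 6) by 70 mm high (z -35 to 35). The point is on its -y face, straight below the rod's axis, 80 mm above the floor; axes as rail. When the hanging bin touches it, the hook point is 35 mm to its -y side.
- mug: Black ceramic mug, 80 mm diameter, 95 high, handle to its +y; origin at the centre of its underside. Leave alone.
- cone: Orange cone marker on a 130 mm square foot, 132 high; origin at the centre of its underside. Leave alone.
- shuttlecock1: Nylon shuttlecock standing on its skirt, 66 mm diameter, 85 high; origin at the centre of its underside. Leave alone.
- shuttlecock2: A second shuttlecock like the first. Leave alone.
Not all that is in view belongs to the job. Leave any pink or yellow look-alike of the caddy alone.

How it is judged:
On the way, in this order (a step that is already met when the one before it is completed fails the run):
1. the rod is inside the hanger, which bears on it, with more than 40 mm between bin and divider (x of hook in the frame of rail_mid between -0.01 and 0.01 m and z of hook in the frame of rail_mid between -0.024 and 0.024 m and angle between caddy's own z axis and vertical below 0.2 rad and y of hook in the frame of divider_face below -0.075 m and contact force between caddy and rail above 0.4 N), for 0.1 s.
2. hooked on the rod, the caddy is slid towards the divider (5 to 35 mm to go) (x of hook in the frame of rail_mid between -0.01 and 0.01 m and z of hook in the frame of rail_mid between -0.024 and 0.024 m and angle between caddy's own z axis and vertical below 0.2 rad and y of hook in the frame of divider_face between -0.07 and -0.04 m).
At the end, for the whole second after the job is handed in: The caddy hangs still on the rod by its hanger, released and upright within 0.2 rad: the hook point within 10 mm of the rod's axis line horizontally and within 24 mm of its nominal height, the bin's side no more than 6 mm from the divider, the caddy's weight on the rail unit (x of hook in the frame of rail_mid between -0.01 and 0.01 m and z of hook in the frame of rail_mid between -0.024 and 0.024 m and angle between caddy's own z axis and vertical below 0.2 rad and y of hook in the frame of divider_face between -0.041 and -0.028 m and contact force between caddy and rail above 0.4 N and linear speed of caddy below 0.02 m/s); the robot touches nothing.
It fails at once if the caddy presses on the rail unit (rod, panel or divider) with 15 N or more (contact force between caddy and rail above 15 N).
It fails at once if the mug, the cone or a shuttlecock is moved more than 30 mm (distance of any of mug, cone, shuttlecock1, shuttlecock2 from where it was at the start of the episode above 0.03 m).
It also fails if it takes over 56 s, if anything falls off the work surface, if the arm or the gripper's body presses on something with over 40 N, if the wrist force passes 120 N, or if a joint passes its speed limit or range.

## Robot

A 6-joint arm with a two-finger parallel gripper is mounted at the origin on the work surface. World frame = base frame: x ahead of the robot, y to its left, z up, the work surface at z = 0. Lengths are in m, angles in rad, forces in N, time in s.
With the tool pointing down it reaches from about 0.15 to 0.775 m from the base axis. Payload 6.1 kg.
Tool frame: the origin (TCP) lies between the finger pads; the fingertips stand 11 mm ahead of it and the grasp point (between the pads) lies 8 mm behind it; x points along the fingers, y is the direction in which the jaws open and shut, and the axes are right-handed (so a half turn about x gives the same grasp; the last joint's range is limited). The gripper opens to 85 mm and grips with 20 to 120 N. Pads are 22 mm wide; open, the fingers measure 114 mm over their backs; the gripper's body (76 mm by 85 mm) begins 54 mm behind the grasp point. The pads swing forward as they close: fully open they stand 13 mm farther back than shut.
Start: joints at [1.241, 0.126, -0.04, 1.405, 0, 1.571], TCP at [0.17, 0.497, 0.242] pointing down, gripper open.
Joint ranges: [-2.72, 2.72], [-0.95, 1.95], [-1.27, 1.35], [-1.78, 2.02], [-1.46, 1.47], [-3.14, 3.14]. Speed limits (rad/s): [2.39, 2.39, 3.01, 3.14, 3.14, 3.14].

## Interface

Orientations are given as a rotation vector (axis times angle).
In Python, from bench import robot, open_jaws, close, read_camera, get_calibration, nets gives the robot as it stands. Calls block until the motion is done:
- robot.move_pose(position, orientation): joint-space move of the TCP to a pose.
- robot.servo_line(position, rotation=None, rate=0.15, until_force=None): straight line of the TCP; rotation=None keeps the orientation; rate is the mean speed in m/s. With until_force (N) it stops when the force on the tool has changed by that much, and returns True; else False.
- robot.set_joints(angles): joint-space move.
- open_jaws() and close(grip_force=None): open the fingers fully, or close them until they stop; grip_force is the grip in N (None keeps the last).
- robot.wait(seconds).
- robot.inverse_kinematics(position, orientation): joint angles nearest the present ones, or None.
- robot.sense(): the state.
- read_camera(name): name is "scene" or "top" or "wrist"; returns (picture, depth): 384x512x3 uint8, red, green, blue; 384x512 float32, m along the optical axis (not along the pixel's ray), 0 where there is no reading.
- get_calibration(name): a dict with "fovy" (degrees; the focal length in pixels is half the picture's height over the tangent of half this angle, whatever the lens; pixels are square), "cx", "cy" (the principal point, pixels), "dist_coeffs" ([k1, k2, p1, p2, k3] as OpenCV has them; the pictures are not rectified), "view" (4x4, takes a point from world to camera coordinates); the wrist camera has in their place "hand_eye" (4x4, takes a point from camera to tool coordinates, whose origin is the TCP and whose axes are the tool frame's). Camera axes: x right, y down, z forward; pixel columns grow to the right and rows downward; lengths in m; the calibration is good to about 2 mm. A picture is of the moment at which its call begins: read the wrist's pose just before it. get_calibration takes no time and is no camera call.
A pose or a line that the arm cannot do raises robot.MotionError and nothing moves.
- robot.hand_in(): hands the job in, once; it reports no verdict.
Trained networks look in the newest picture that a camera, given by its name, has taken for a name from the list of things; names that differ only in an ending like _2 or _b are one class to them, and where a whole thing is asked for, a point or a joint stands for the part that bears it (a point fixed in the world has none). Each returns a list of dicts, best first, with "conf" (0 to 1); they miss things now and then, are a little off and sometimes report something else, mostly with a low value. They report only what shows in the picture. A call takes as long as a camera call. They do not tell look-alikes from the thing itself.
- nets.search_frame(camera, thing): "extent" ([centre column, centre row, width, height] in pixels, round what is visible of it).
- nets.trace(camera, thing): "region" (384x512 bool, what is visible of it) and "extent" ([centre column, centre row, width, height] in pixels, round what is visible of it).
The state is a dict: "t": time; "joints": joint angles; "dq": joint speeds; "effort": joint torques, N m; "tcp_pos": TCP position; "orientation": TCP orientation; "wrist_force": force on the tool from outside, world axes, zero at the start; "torque": the same for the moment, N m; "finger_gap": finger opening in m.
Only numpy, scipy, OpenCV 4.12 (cv2) and the standard library are available. Lean on these libraries where they do the work, as an engineer would, in place of code of your own. Each camera call takes 0.05 s, during which the arm holds its last target. There are 200 camera calls.

## Working session

There is one attempt and no reset: what is moved stays moved. The work goes in short steps, each a Python script; the robot and the scene stay as the last script left them, time stands still between calls to the robot, and variables do not carry over. Pictures are saved under pics/ and viewed, about 8 in all and at most 12, crops included, and the job is handed in when it is done.

```bash
ls; mkdir -p pics
cat > h.py <<'E'
import numpy as np, cv2
from bench import robot, open_jaws, close, read_camera, get_calibration, nets
from scipy.spatial.transform import Rotation as R
def cal(n):
    c=get_calibration(n); f=192/np.tan(np.radians(c['fovy'])/2)
    return c,np.array([[f,0,c['cx']],[0,f,c['cy']],[0,0,1]])
def cloud(n,depth,tcp=None):
    "384x512x3 world points (nan where no depth)"
    c,K=cal(n); v,u=np.mgrid[0:384,0:512].astype(np.float32)
    xy=cv2.undistortPoints(np.stack([u.ravel(),v.ravel()],1)[:,None],K,np.array(c['dist_coeffs'],float))[:,0]
    z=depth.ravel(); P=np.c_[xy*z[:,None],z,np.ones(z.size)]
    if n=='wrist':
        T=np.eye(4);T[:3,:3]=R.from_rotvec(tcp[1]).as_matrix();T[:3,3]=tcp[0];M=T@np.array(c['hand_eye'])
    else: M=np.linalg.inv(np.array(c['view']))
    W=(P@M.T)[:,:3]; W[z<=0]=np.nan
    return W.reshape(384,512,3)
def shot(n):
    s=robot.sense(); p,d=read_camera(n)
    return p,cloud(n,d,(s['tcp_pos'],s['orientation']))
def save(name,p): cv2.imwrite('pics/'+name,cv2.cvtColor(p,cv2.COLOR_RGB2BGR))
E
python3 - <<'E'
from h import *
print(robot.sense())
for n in ('scene','top'):
    p,W=shot(n); save(n+'0.png',p); np.save(n+'0.npy',W)
    for t in ('caddy','post_top','rail','divider_face','mug','cone','shuttlecock1'):
        for r in nets.trace(n,t):
            w=W[r['region']]; print(n,t,round(r['conf'],2),np.round(r['extent']),np.round(np.nanmedian(w,0),3), np.round(np.nanpercentile(w,[2,98],axis=0),3).tolist())
E
```

```text
pics
{'t': 0.0, 'joints': array([ 1.24103138e+00,  1.26379742e-01, -4.05908429e-02,  1.40537990e+00,
        1.75665724e-05,  1.57077565e+00]), 'dq': array([-2.18355721e-04, -2.34273834e-04,  1.86446319e-03, -9.56180878e-05,
        2.83310626e-04, -1.15901165e-03]), 'effort': array([ 1.56179434e-03, -4.35910892e+01,  3.52926171e+01,  1.74012902e-02,
        1.61148050e-04, -1.70460339e-05]), 'tcp_pos': array([0.1698798 , 0.49635938, 0.24153643]), 'orientation': array([ 0.2575717 ,  1.5555351 , -0.25998435]), 'wrist_force': array([-0.08111085,  0.34486879, -0.06105628]), 'torque': array([0.02299691, 0.00372517, 0.03096651]), 'finger_gap': 0.08525285995858473}
scene caddy 0.88 [217. 191.  28.  51.] [ 0.383 -0.028  0.045] [[0.338, -0.059, 0.001], [0.417, 0.0, 0.159]]
scene caddy 0.84 [253. 175.  28.  50.] [0.41  0.097 0.043] [[0.369, 0.066, 0.002], [0.441, 0.13, 0.157]]
scene caddy 0.79 [218. 231.  38.  54.] [ 0.476 -0.135  0.042] [[0.442, -0.165, 0.001], [0.506, -0.069, 0.158]]
scene caddy 0.79 [176. 216.  37.  58.] [ 0.353 -0.174  0.042] [[0.322, -0.209, -0.0], [0.39, -0.126, 0.159]]
[... 2345 characters left out ...]
 [[0.574, 0.052, 0.113], [0.594, 0.052, 0.118]]
top mug 0.55 [166. 196.  43.  30.] [0.469 0.267 0.037] [[0.431, 0.216, 0.002], [0.506, 0.316, 0.097]]
top cone 0.67 [373. 210.  43.  41.] [ 0.433 -0.351  0.011] [[0.377, -0.431, 0.004], [0.502, -0.306, 0.13]]
top cone 0.44 [167. 196.  39.  26.] [0.47  0.266 0.036] [[0.431, 0.216, 0.002], [0.506, 0.311, 0.097]]
top shuttlecock1 0.64 [129. 232.  22.  21.] [0.37  0.38  0.036] [[0.343, 0.363, 0.005], [0.397, 0.406, 0.085]]
top shuttlecock1 0.6 [376. 163.  23.  20.] [ 0.59  -0.364  0.034] [[0.569, -0.395, 0.001], [0.62, -0.346, 0.085]]
top shuttlecock1 0.59 [299. 199.  29.  27.] [ 0.469 -0.121  0.044] [[0.444, -0.161, 0.001], [0.504, -0.092, 0.159]]
```

Run:
```python
import cv2,numpy as np
s=cv2.imread('pics/scene0.png');t=cv2.imread('pics/top0.png')
a=cv2.resize(s[130:350,100:370],None,fx=2.2,fy=2.2,interpolation=cv2.INTER_CUBIC)
cv2.imwrite('pics/sc_crop.png',a)
b=cv2.resize(t[100:270,110:400],None,fx=2.7,fy=2.7,interpolation=cv2.INTER_CUBIC)
cv2.imwrite('pics/top_crop.png',b)
W=np.load('top0.npy');P=W.reshape(-1,3);S=np.load('scene0.npy').reshape(-1,3)
for n,P in(('top',P),('scene',S)):
  for x,y in((.383,-.028),(.408,.098),(.475,-.128),(.352,-.165)):
    m=(np.hypot(P[:,0]-x,P[:,1]-y)<.045)&(P[:,2]>.148)&(P[:,2]<.17)
    q=P[m]; m2=(np.hypot(P[:,0]-x,P[:,1]-y)<.06)&(P[:,2]>.03)&(P[:,2]<.05); b=P[m2]
    print(n,x,y,m.sum(),np.round(q.mean(0),4),np.round(np.ptp(q,0),3),cv2.minAreaRect((b[:,:2]*1000).astype(np.float32)))
  # uprights & panel
  m=(P[:,0]>.54)&(P[:,2]>.12)&(abs(P[:,1])<.3)
  print('upr',[ (np.round(P[m&c].mean(0),3),np.round(np.ptp(P[m&c],0),3)) for c in (P[:,1]>.16,P[:,1]<-.2)])
  m=(P[:,0]>.54)&(P[:,2]>.13)&(P[:,1]>-.2)&(P[:,1]<.15); q=P[m]; print('rod',len(q),np.round(np.percentile(q,[5,50,95],axis=0),4).tolist(), np.polyfit(q[:,1],q[:,0],1))
  m=(P[:,0]>.6)&(P[:,2]>.03)&(P[:,2]<.085)&(P[:,1]>-.2)&(P[:,1]<.15)&(P[:,0]<.7); q=P[m]; print('panel',len(q),np.round(np.percentile(q,[5,50,95],axis=0),4).tolist(), np.polyfit(q[:,1],q[:,0],1))
```

```text
top 0.383 -0.028 47 [ 0.3774 -0.0243  0.1582] [0.018 0.021 0.006] ((377.35089111328125, -24.55267333984375), (59.84353256225586, 69.91899871826172), 71.27875518798828)
top 0.408 0.098 49 [0.4053 0.1015 0.1575] [0.016 0.019 0.011] ((405.16424560546875, 102.53215789794922), (70.24858093261719, 60.72568893432617), 6.7430901527404785)
top 0.475 -0.128 49 [ 0.4747 -0.1262  0.1577] [0.016 0.018 0.012] ((474.8468322753906, -127.12757873535156), (70.89025115966797, 59.9983024597168), 84.56616973876953)
top 0.352 -0.165 49 [ 0.3492 -0.1639  0.158 ] [0.018 0.021 0.01 ] ((349.31195068359375, -164.6172332763672), (60.44336700439453, 70.97140502929688), 24.428436279296875)
upr [(array([0.631, 0.187, 0.172]), array([0.081, 0.049, 0.087])), (array([ 0.646, -0.231,  0.171]), array([0.08 , 0.051, 0.088]))]
rod 562 [[0.5914, -0.1837, 0.1614], [0.5996, -0.0254, 0.166], [0.6081, 0.1342, 0.1692]] [-0.03920376  0.59881162]
panel 553 [[0.6499, -0.1844, 0.0328], [0.6566, -0.032, 0.0577], [0.6627, 0.1329, 0.0819]] [-0.0439661   0.65462508]
scene 0.383 -0.028 48 [ 0.3788 -0.0293  0.1563] [0.019 0.019 0.012] (
[... 266 characters left out ...]
ene 0.475 -0.128 57 [ 0.4768 -0.131   0.1563] [0.019 0.019 0.012] ((475.08709716796875, -129.86532592773438), (70.10025787353516, 64.8931884765625), 84.36100769042969)
scene 0.352 -0.165 58 [ 0.3522 -0.1682  0.1564] [0.022 0.02  0.013] ((350.7210998535156, -165.73980712890625), (63.758304595947266, 74.39623260498047), 22.87192726135254)
upr [(array([0.642, 0.183, 0.167]), array([0.089, 0.048, 0.086])), (array([ 0.656, -0.238,  0.169]), array([0.089, 0.055, 0.087]))]
rod 574 [[0.5937, -0.1852, 0.1498], [0.603, -0.0587, 0.1657], [1.2408, 0.1246, 0.1688]] [-0.18860558  0.63404193]
panel 909 [[0.6165, -0.1833, 0.0339], [0.6733, -0.0291, 0.0591], [0.6796, 0.123, 0.0825]] [-0.09280773  0.66424509]
```

View pics/sc_crop.png

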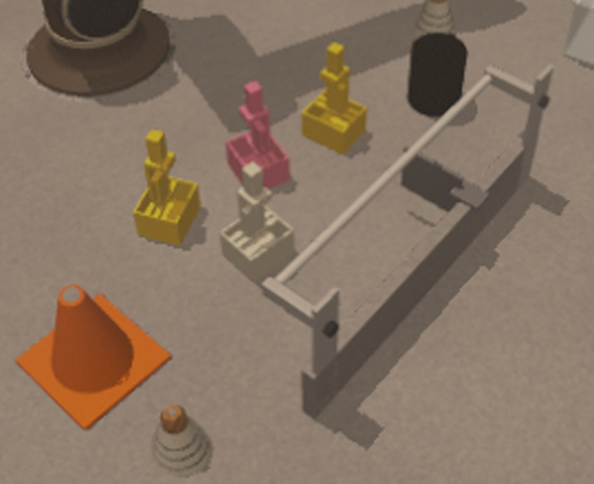

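View pics/top_crop.png

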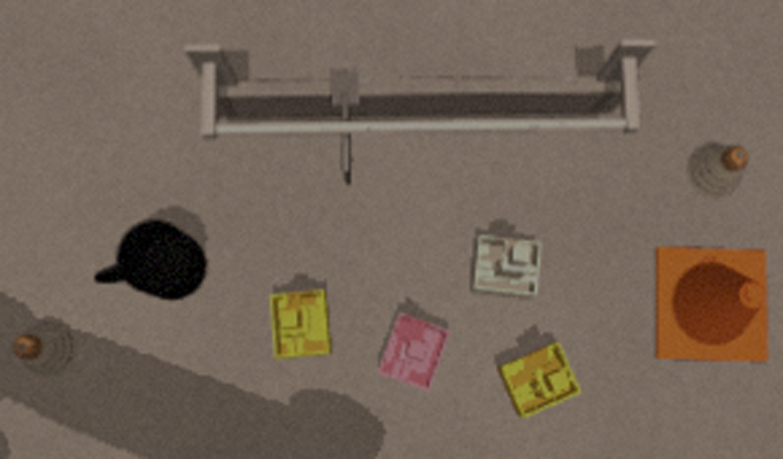

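Look-alikes (scene px): pink (217,191), yellow (253,175), yellow (176,216). The white one is at (218,231), and I choose that one. The scene camera looks from behind the rail, and the divider is at about (297,214). Next I'll take a close oblique wrist view to check the choice and the hanger's direction.

```bash
cat >> h.py <<'E'
def ori(d,yref):
    "rotvec with tool x along d, tool y near yref"
    d=np.array(d,float);d/=np.linalg.norm(d);y=np.array(yref,float);y-=d*(y@d);y/=np.linalg.norm(y)
    return R.from_matrix(np.c_[d,y,np.cross(d,y)]).as_rotvec()
E
python3 - <<'E'
from h import *
print(np.round(get_calibration('wrist')['hand_eye'],3), get_calibration('wrist')['fovy'])
print(R.from_rotvec(robot.sense()['orientation']).as_matrix().round(2))
a=np.radians(40)
best=None
for yr in ([1,0,0],[-1,0,0]):
    o=ori([0,-np.sin(a),-np.cos(a)],yr); p=[.475,-.01,.30]
    q=robot.inverse_kinematics(p,o); print(yr,q)
    if q is not None and best is None: best=(p,o)
robot.move_pose(*best)
p,W=shot('wrist'); save('w1.png',p); np.save('w1.npy',W)
for t in ('caddy','divider_face'):
    for r in nets.trace('wrist',t): print(t,round(r['conf'],2),np.round(r['extent']),np.nanmedian(W[r['region']],0))
print(robot.sense()['t'])
E
```

```text
[[ 0.    -0.319  0.948 -0.131]
 [ 1.     0.    -0.    -0.   ]
 [-0.     0.948  0.319 -0.082]
 [ 0.     0.     0.     1.   ]] 64.05992777137753
[[ 0.    0.32  0.95]
 [ 0.    0.95 -0.32]
 [-1.    0.    0.  ]]
[1, 0, 0] [ 0.34904208  0.16634574 -0.02404585  1.65986517 -0.64854567  2.01432157]
[-1, 0, 0] [ 0.34904208  0.16634574 -0.02404585  1.65986517 -0.64854567 -1.12727109]
caddy 0.88 [258. 116.  54. 128.] [ 0.47498371 -0.11849936  0.0409975 ]
caddy 0.84 [162. 134.  67. 128.] [ 0.35260695 -0.15809724  0.04406957]
caddy 0.84 [156.  53.  82. 105.] [ 0.3828852  -0.01751208  0.07946185]
3.0667
```

View pics/w1.png

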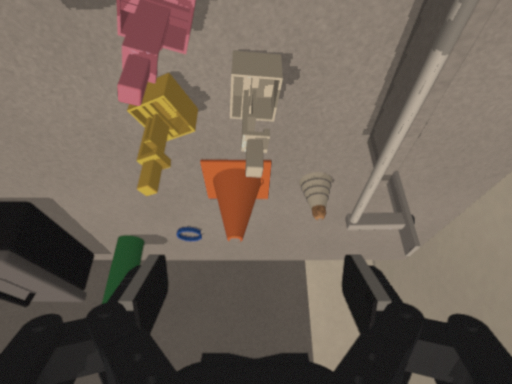

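The image is upside down, with world +x to the right. The white caddy is at (258,116) and the rod is on the right. I'll enlarge the hanger.

Run:
```python
from h import *
p=cv2.imread('pics/w1.png');c=p[45:185,215:300][::-1]
cv2.imwrite('pics/w1c.png',cv2.resize(c,None,fx=4,fy=4,interpolation=cv2.INTER_CUBIC))
W=np.load('w1.npy').reshape(-1,3);m=np.hypot(W[:,0]-.475,W[:,1]+.127)<.05;W=W[m]
for z in range(50,160,5):
    q=W[(W[:,2]*1000>z)&(W[:,2]*1000<=z+5)]
    if len(q): print(z,len(q),np.round(np.percentile(q,[2,98],axis=0)[:,:2]*1000).tolist())
```

```text
50 31 [[461.0, -137.0], [476.0, -112.0]]
55 33 [[460.0, -138.0], [476.0, -112.0]]
60 24 [[461.0, -135.0], [476.0, -112.0]]
65 28 [[460.0, -134.0], [476.0, -112.0]]
70 26 [[460.0, -132.0], [476.0, -112.0]]
75 32 [[462.0, -124.0], [476.0, -112.0]]
80 24 [[461.0, -122.0], [476.0, -112.0]]
85 81 [[462.0, -137.0], [476.0, -112.0]]
90 93 [[462.0, -136.0], [476.0, -112.0]]
95 19 [[461.0, -123.0], [467.0, -112.0]]
100 19 [[461.0, -122.0], [467.0, -112.0]]
105 30 [[460.0, -140.0], [492.0, -112.0]]
110 74 [[460.0, -137.0], [492.0, -112.0]]
115 298 [[461.0, -140.0], [491.0, -113.0]]
120 57 [[466.0, -124.0], [484.0, -118.0]]
125 58 [[466.0, -123.0], [484.0, -117.0]]
130 62 [[466.0, -122.0], [484.0, -118.0]]
135 62 [[466.0, -122.0], [484.0, -118.0]]
140 60 [[466.0, -121.0], [484.0, -118.0]]
145 62 [[467.0, -121.0], [483.0, -118.0]]
150 67 [[465.0, -134.0], [483.0, -117.0]]
155 192 [[466.0, -136.0], [483.0, -118.0]]
```

View pics/w1c.png

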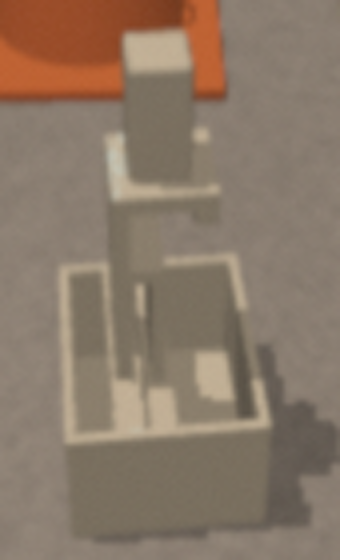

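Confirmed: the white caddy's spine is on world -x, so the hanger opens towards the rail. Post centre is at about (0.475,-0.127). Next I'll refine the rod and divider with a near-vertical wrist view.

```bash
cat > rodfit.py <<'E'
from h import *
def rod(W,name):
    P=W.reshape(-1,3);P=P[~np.isnan(P[:,0])]
    m=(P[:,2]>.135)&(P[:,2]<.19)&(abs(P[:,1])<.16)&(P[:,0]>.575)&(P[:,0]<.63);q=P[m]
    from scipy.optimize import least_squares
    def f(p):
        x=p[0]+p[1]*q[:,1]; return np.hypot(q[:,0]-x,q[:,2]-p[2])-.006
    r=least_squares(f,[.6,-.04,.16],loss='soft_l1',f_scale=.001)
    print(name,'rod x0,slope,z',r.x.round(4),len(q),'rms',np.sqrt((r.fun**2).mean()).round(4))
    m=(P[:,0]>.555)&(P[:,0]<.585)&(P[:,2]>.06)&(P[:,2]<.12)&(abs(P[:,1])<.16);q=P[m]
    if len(q): print(name,'div',len(q),np.percentile(q,[2,50,98],axis=0).round(4).tolist())
if __name__=='__main__':
    for n in('top0','scene0','w1'): rod(np.load(n+'.npy'),n)
    robot.move_pose([.56,-.0,.30],ori([0,0,-1],[0,1,0]))
    p,W=shot('wrist'); save('w2.png',p); rod(W,'w2')
    print(robot.sense()['t'])
    np.save('w2.npy',W)
E
python3 rodfit.py
```

```text
top0 rod x0,slope,z [ 0.6001 -0.0393  0.1615] 514 rms 0.0014
top0 div 31 [[0.5612, 0.0502, 0.0731], [0.5698, 0.052, 0.1148], [0.5846, 0.0553, 0.1186]]
scene0 rod x0,slope,z [ 0.5986 -0.0372  0.1615] 475 rms 0.0012
scene0 div 81 [[0.5614, 0.0461, 0.062], [0.5759, 0.0482, 0.0816], [0.5848, 0.0517, 0.1162]]
w1 rod x0,slope,z [ 0.5996 -0.04    0.1605] 3529 rms 0.0006
w2 rod x0,slope,z [ 0.5995 -0.0394  0.1604] 4135 rms 0.0006
w2 div 295 [[0.5618, 0.0492, 0.0625], [0.5707, 0.0503, 0.1072], [0.5843, 0.0556, 0.1159]]
4.8667
```

View pics/w2.png

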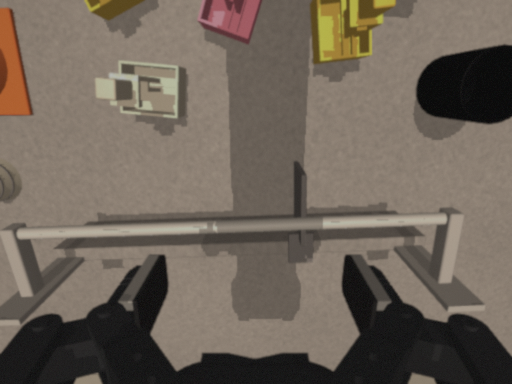

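Rod axis: x = 0.5995 − 0.0394·y, z ≈ 0.1605. Divider face at y ≈ 0.050. Now I'll grasp and lift.

Run:
```python
from h import *
c=np.radians(-5.4); o=ori([0,0,-1],[-np.sin(c),np.cos(c),0])
robot.move_pose([.4750,-.1270,.24],o)
robot.servo_line([.4750,-.1270,.134],rate=.12)
print(close(60)); s=robot.sense(); print(s['tcp_pos'],s['finger_gap'],s['wrist_force'],s['torque'])
robot.servo_line([.4750,-.1270,.215],rate=.1); robot.wait(.2)
s=robot.sense(); print(s['tcp_pos'],s['finger_gap'],s['wrist_force'],s['torque'],s['t'])
```

```text
False
[ 0.47520315 -0.12716725  0.13427225] 0.01693038014808432 [ 0.42927045 -0.10415538  1.61894117] [-0.11920405 -0.00677896 -0.03052903]
[ 0.47467239 -0.12691386  0.21432079] 0.017362745657111916 [-0.06908503  0.20232608 -0.92487047] [-0.02816537 -0.01502218 -0.02157674] 8.3833
```

```bash
cat >> h.py <<'E'
ux=np.array([.9992,.0394,0]);uy=np.array([-.0394,.9992,0]);C=np.array([.5975,.05,0]);oR=ori([0,0,-1],uy)
def tgt(dx,s,hz): return C+dx*ux+s*uy+[0,0,hz+.0281]
def st(l=''):
    s=robot.sense();d=s['tcp_pos']-C
    print(l,'dx %.4f s %.4f hz %.4f'%(d@ux,d@uy,d[2]-.0281),'F',s['wrist_force'].round(2),'t',round(s['t'],2)); return s
E
python3 - <<'E'
from h import *
robot.move_pose(tgt(-.07,-.11,.1775),oR); robot.wait(.2); st('pre')
robot.servo_line(tgt(-.0125,-.11,.1775),rate=.05); robot.wait(.3); st('over')
p,W=shot('scene'); 
ext=nets.search_frame('scene','caddy'); print([(round(e['conf'],2),np.round(e['extent'])) for e in ext])
p2=p[130:260,190:330]; save('s2.png',cv2.resize(p2,None,fx=4,fy=4,interpolation=cv2.INTER_CUBIC))
print(robot.servo_line(tgt(-.0125,-.11,.160),rate=.006,until_force=1.5)); st('touch')
E
```

```text
pre dx -0.0705 s -0.1106 hz 0.1777 F [-0.44  0.44 -1.26] t 9.03
over dx -0.0126 s -0.1100 hz 0.1776 F [-0.23  0.2  -2.6 ] t 10.62
[(0.91, array([216., 191.,  28.,  52.])), (0.88, array([247., 174.,  20.,  50.])), (0.8, array([266., 221.,  40.,  51.])), (0.63, array([177., 215.,  32.,  55.]))]
True
touch dx -0.0125 s -0.1100 hz 0.1658 F [0.44 0.22 1.6 ] t 12.51
```

View pics/s2.png

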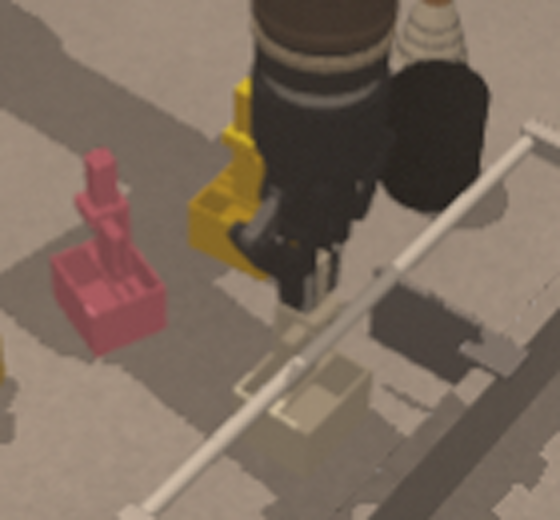

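The lip touched at hz 0.1658, where vision predicted about 0.1665, so they agree. I'll raise to mid-gap, feel forward for the spine, back off and lower.

Run:
```python
from h import *
robot.servo_line(tgt(-.0125,-.11,.1685),rate=.02); robot.wait(.3); st('raised')
hit=robot.servo_line(tgt(.0015,-.11,.1685),rate=.008,until_force=2.0); s=st('fwd'); print(hit)
```

```text
raised dx -0.0126 s -0.1100 hz 0.1683 F [ 0.02  1.   -1.28] t 13.14
fwd dx 0.0015 s -0.1100 hz 0.1685 F [-0.38  0.09 -1.52] t 15.04
False
```

Run:
```python
from h import *
robot.servo_line(tgt(.0,-.11,.1685),rate=.02); robot.wait(.2); st('mid')
hit=robot.servo_line(tgt(0,-.11,.1575),rate=.006,until_force=1.5); print(hit); robot.wait(.2); st('down')
robot.wait(.3); st('down')
p,W=shot('scene'); p2=p[150:270,200:330]; save('s3.png',cv2.resize(p2,None,fx=4.5,fy=4.5,interpolation=cv2.INTER_CUBIC))
```

```text
mid dx 0.0000 s -0.1100 hz 0.1685 F [-0.01 -0.04 -2.25] t 15.49
True
down dx -0.0001 s -0.1100 hz 0.1595 F [ 2.35 -0.09  2.25] t 16.96
down dx -0.0002 s -0.1100 hz 0.1593 F [ 2.81 -0.55  3.14] t 17.26
```

View pics/s3.png

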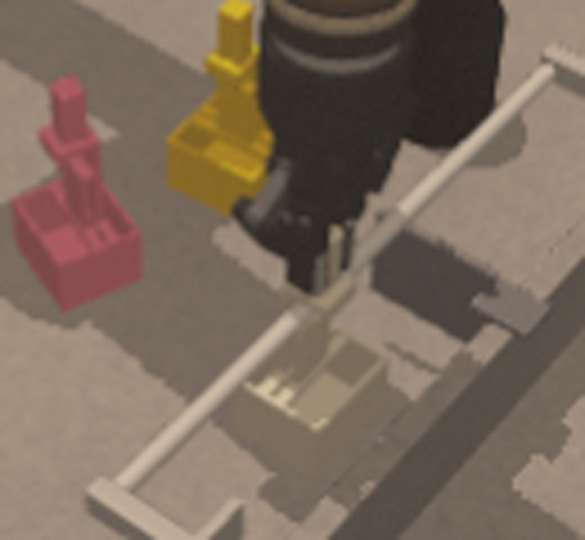

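Run:
```python
from h import *
robot.servo_line(tgt(0,-.11,.1602),rate=.01); robot.wait(.4); st('eased')
robot.servo_line(tgt(.001,-.11,.1602),rate=.01); robot.wait(.4); st('x+1')
```

```text
eased dx -0.0003 s -0.1099 hz 0.1600 F [-0.04  0.21  1.2 ] t 18.0
x+1 dx 0.0009 s -0.1100 hz 0.1601 F [-2.34 -0.09  0.81] t 18.65
```

Run:
```python
from h import *
print(robot.servo_line(tgt(.0005,-.08,.1602),rate=.03,until_force=6)); st('a')
print(robot.servo_line(tgt(.0005,-.048,.1602),rate=.03,until_force=6)); robot.wait(.2); st('b')
```

```text
False
a dx 0.0005 s -0.0797 hz 0.1602 F [0.54 1.21 0.52] t 19.8
False
b dx 0.0005 s -0.0478 hz 0.1602 F [-0.23  1.12  0.23] t 21.22
```

Run:
```python
from h import *
for s in (-.043,-.041,-.039,-.037,-.036,-.035,-.034,-.033,-.032,-.031):
    robot.servo_line(tgt(.0005,s,.1602),rate=.01); robot.wait(.2); r=st()
    if r['wrist_force'][1]<-2.0: break
p,W=shot('scene'); save('s4.png',cv2.resize(p[150:270,220:350],None,fx=4.5,fy=4.5,interpolation=cv2.INTER_CUBIC))
```

```text
dx 0.0005 s -0.0429 hz 0.1602 F [ 0.71 -0.38  1.21] t 22.07
 dx 0.0005 s -0.0409 hz 0.1602 F [ 1.23 -0.34  0.94] t 22.62
 dx 0.0005 s -0.0389 hz 0.1602 F [-1.04 -0.31 -0.07] t 23.17
 dx 0.0005 s -0.0369 hz 0.1602 F [ 0.91 -0.2   0.54] t 23.72
 dx 0.0005 s -0.0360 hz 0.1602 F [-0.37 -1.62 -0.27] t 24.17
 dx 0.0005 s -0.0349 hz 0.1602 F [-0.37 -1.29 -0.22] t 24.62
 dx 0.0005 s -0.0340 hz 0.1602 F [-0.16 -0.3   0.72] t 25.07
 dx 0.0005 s -0.0332 hz 0.1602 F [ 0.87 -2.2   0.6 ] t 25.52
```

View pics/s4.png

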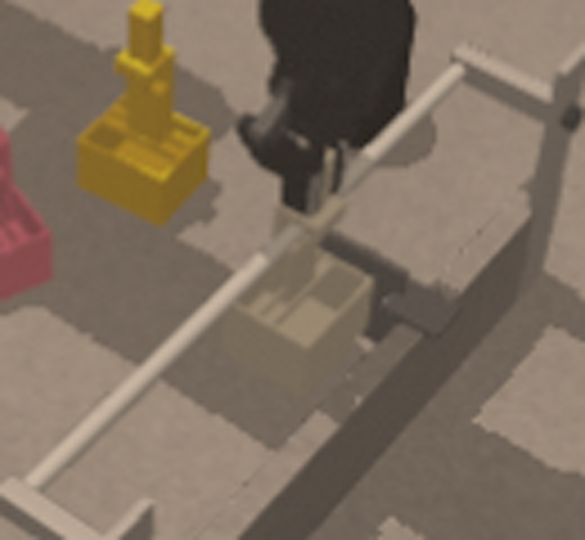

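The bin is against the divider: the wrist force rises at s ≈ -0.0335 and the image shows contact. I'll release, retreat upwards and check.

Run:
```python
from h import *
robot.wait(.2); open_jaws(); robot.wait(.2); st('open')
s=robot.sense()['tcp_pos']; robot.servo_line(s+[0,0,.09],rate=.06)
robot.servo_line(s+[-.06,0,.14],rate=.15); robot.wait(.5); st('up')
p,W=shot('wrist'); save('w5.png',p)
from rodfit import rod; rod(W,'w5')
for n in('wrist','top'):
    if n=='top': p,W=shot('top')
    P=W.reshape(-1,3);d=P-C; a=d@ux;b=d@uy
    m=(abs(a)<.03)&(abs(b+.035)<.03)&(P[:,2]>.204)&(P[:,2]<.222); print(n,'post',m.sum(),'dx,s',a[m].mean().round(4),b[m].mean().round(4),'z',np.percentile(P[m,2],[50,90]).round(4))
    m=(abs(a)<.05)&(abs(b+.035)<.05)&(P[:,2]>.08)&(P[:,2]<.105); print(n,'bin',m.sum(),cv2.minAreaRect((1000*np.c_[a,b][m]).astype(np.float32)),'z95',np.percentile(P[m,2],95).round(4))
for t in ('mug','cone','shuttlecock1'):
    for r in nets.trace('top',t): print(t,round(r['conf'],2),np.nanmedian(W[r['region']],0).round(3))
```

```text
open dx 0.0005 s -0.0330 hz 0.1602 F [ 0.64 -0.72  0.92] t 26.63
up dx -0.0593 s -0.0306 hz 0.3000 F [-0.68  0.58  0.14] t 29.45
w5 rod x0,slope,z [ 0.599  -0.0399  0.1599] 3752 rms 0.0056
w5 div 993 [[0.562, -0.0192, 0.0628], [0.5704, 0.0249, 0.0951], [0.5849, 0.0546, 0.1154]]
wrist post 375 dx,s -0.0019 -0.0332 z [0.2114 0.2126]
wrist bin 1320 ((10.259136199951172, -28.815654754638672), (86.00868225097656, 81.34809875488281), 5.081113815307617) z95 0.1005<stdin>:10: RuntimeWarning: Mean of empty slice.
  ret = ret.dtype.type(ret / rcount)
Traceback (most recent call last):
IndexError: index -1 is out of bounds for axis 0 with size 0
```

View pics/w5.png

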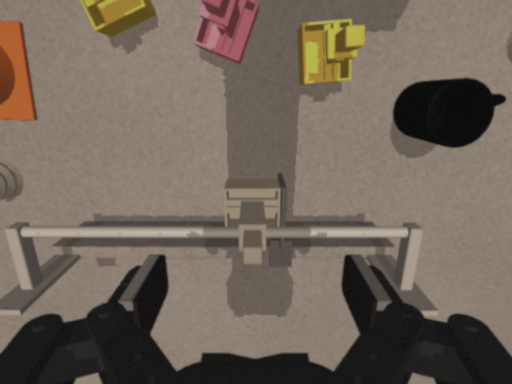

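The view shows the caddy hooked on the rod at (253,235) with its bin against the divider at (281,195). It is upright and free of the gripper, and the mug is where it was.

```bash
python3 -c "
from h import *
robot.hand_in(); print(robot.sense()['t'])"
```

```text
the job is handed in; nothing more can be done
the job is handed in; nothing more can be done
```

The white caddy is hanging on the rod by its hanger, against the divider and released. I handed the job in after about 30 s of the 56 s allowed; no verdict is reported.

- **How it went:** I gripped the post and felt for the rod's height with the lip, which gave about 0.160 m and matched the camera. I then passed the rod through the gap from the front and lowered the hanger onto it about 7.5 cm short of the divider. From there I slid it along until the bin touched, opened the jaws and withdrew upwards.
- **Forces:** The wrist readings I sampled changed by no more than about 6 N at any contact, well under the 15 N limit.
- **Last checks (wrist camera):** The post top is at z ≈ 0.2125, so the hook is at about 0.1605. The hook is about 2 mm from the rod's axis horizontally and 33 mm from the divider face, within the allowed 28 to 41 mm. The caddy looked upright and clear of the gripper.
- **Checks that failed or gave nothing:** Feeling forward for the hanger's spine met no contact, so I set the rod's position in the hanger from the camera. The final top-camera check stopped with an error because the view found no points on the post. It therefore never re-measured the mug, cone and shuttlecocks. The last wrist image shows the mug in place; the cone and one shuttlecock are only partly in view, and the other is not clearly visible.

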